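# Pack two gift boxes of chocolate cakes

### The job

Make up the two gift boxes from the five chocolate cakes on the baking paper. The wide box with two compartments gets the bar in its narrow compartment and the ring cake in its broad one; the long box with three compartments gets the square cake in the middle and the two domed cakes at the ends, one in each, whichever way round. Set every cake down gently, upright and flat on the floor of its compartment without dropping it, and leave the white ramekin and the two piping nozzles standing where they are.

Things in the scene. Friction and masses are not known exactly. Their poses are not given: they have to be found in the camera images.
- bar_cake: Chocolate-coated cake bar, a loose straight block 84 long (its x) x 30 wide (its y) x 32 mm high, 70 g. Dark brown like all the cakes. Stands on the table at the start; origin: centre of its underside, z up.
- ring_cake: Chocolate-coated ring cake, loose, 60 mm across, with an upright through hole of 20 mm, 32 mm high, 70 g. Dark brown like all the cakes. Stands on the table at the start; origin: centre of its underside, z up.
- square_cake: Chocolate-coated square cake, a loose block 42 x 42 (its x and y) x 34 mm high, 55 g. Dark brown like all the cakes. Stands on the table at the start; origin: centre of its underside, z up.
- large_dome: Large round domed chocolate cake, loose, 56 mm across, 40 mm high; its side is upright up to 28 mm, above that it rounds off; 60 g. Dark brown like all the cakes. Stands on the table at the start; origin: centre of its underside, z up.
- small_dome: Small round domed chocolate cake, loose, 36 mm across, 36 mm high; its side is upright up to 26 mm, above that it rounds off; 30 g. Dark brown like all the cakes. Stands on the table at the start; origin: centre of its underside, z up.
- long_box: Long open card gift box, 232 (its x) x 84 (its y) mm, fixed to the table. Floor 3 mm thick, all walls 4 mm thick, their tops 12 mm above the table. Three equal compartments in a row along x, each 72 (x) x 76 (y) mm inside: the middle one is centred on the origin, the end ones at x = -76 and +76 mm. Origin: centre of the underside, z up.
- wide_box: Wide open card gift box, 112 (its x) x 148 (its y) mm, fixed to the table. Floor 3 mm thick, all walls 4 mm thick, their tops 12 mm above the table. Two compartments side by side along y, both 104 mm long in x: the narrow one is 52 mm wide in y, centred at y = -44 mm; the broad one is 84 mm wide, centred at y = +28 mm. Origin: centre of the underside, z up.
- ramekin: White ceramic ramekin (small open bowl), loose, 60 mm across at the rim, 36 mm high, standing among the cakes; not to be moved. Origin: centre of its underside.
- nozzle0: Steel piping nozzle, loose, an upright cone 26 mm across at the foot and 32 mm high, standing among the cakes between their two rows, nearer the robot; not to be moved. Origin: centre of its underside.
- nozzle1: Steel piping nozzle like nozzle0, between the two rows of cakes, farther from the robot; not to be moved. Origin: centre of its underside.
Not all that is in view belongs to the job. Leave any green, purple or yellow look-alike of the ring_cake alone.

How it is judged:
By the outcome, as a careful person would: the job done as asked, in the order asked, and still so for the second after the job is handed in, with the robot touching nothing.
It also fails if it takes over 112 s, if anything falls off the work surface, if the arm or the gripper's body presses on something with over 40 N, if the wrist force passes 120 N, or if a joint passes its speed limit or range.

### The arm

A 6-joint arm with a two-finger parallel gripper is mounted at the origin on the work surface. World frame = base frame: x ahead of the robot, y to its left, z up, the work surface at z = 0. Lengths are in mm, angles in rad, forces in N, time in s.
With the tool pointing down it reaches from about 325 to 900 mm from the base axis. Payload 6.1 kg.
Tool frame: the origin (TCP) lies midway between the tips of the shut fingers; the grasp point (between the pads) lies 19 mm behind it (pinch_z is the z of the grasp point in the tool frame, in mm); z points along the fingers, y is the line along which they close (so a half turn about z gives the same grasp; the last joint's range is limited). The gripper opens to 85 mm and grips with 20 to 120 N. Pads are 22 mm wide; open, the fingers measure 114 mm over their backs; the gripper's body (76 mm by 85 mm) begins 54 mm behind the grasp point. The pads swing forward as they close: fully open they stand 13 mm farther back than shut.
Start: joints at [1.186, 0.22, 1.526, -0, 1.395, -0.126], TCP at [159.949, 604.179, 231.3] pointing down, gripper open.
Joint ranges: [-2.98, 2.98], [-0.91, 2.08], [0.09, 2.57], [-1.24, 4.39], [0.2, 2.65], [-2.68, 2.68]. Speed limits (rad/s): [2.57, 2.57, 3.01, 3.14, 3.14, 3.14].

### API

Orientations are given as a rotation vector (axis times angle).
In Python, from bench import * gives the robot as it stands.
- The arm moves only by the tool step_arm, never from a script. Its argument "series" is a list of rows, each an object with "translation": the shift along the tool's x, y, z in cm, a list of three; "turn": the turn, a rotation vector about the tool's x, y, z in degrees, a list of three. In form: [{"translation": [tx, ty, tz], "turn": [ax, ay, az]}, ...]. A call has 1 to 12 rows; each row shifts and turns the commanded pose from where the row before left it, along the tool's axes as they then stand; what a row does not reach is not made up. A row lasts 1/8 s, in which the tool goes at most 62.5 mm and 10.7 degrees, less where a joint would pass 70% of its speed; a pose out of reach is approached as far as the arm can. A call with a gripper value outside its range is refused whole. "gripper" is the closure, from -1 (fully open) to 1 (shut), so that 0 is half open, set as the call begins (left out, the last holds). The fingers move at their own pace and stop on an object; the grip force is fixed at half the most. Time passes only in rows, so rows that do not move let the fingers close. It gives the time, the measured TCP pose, the force, the opening and the grip force at its end, in the units of the state.
- observe(): the state, without advancing time (a new reading comes with each control period).
- get_image(name): name is "scene" or "top" or "wrist"; returns the picture (420x560x3 uint8, red, green, blue); there is no depth.
- camera_info(name): a dict with "fx", "fy", "cx", "cy" (pixels), "k1" (the pictures are not rectified: a ray, as slopes to the right and down, at radius r is drawn at 1 + k1 r^2 times it, then the intrinsics apply), "rvec" (rotation vector, rad) and "tvec" (3), from world to camera coordinates, as OpenCV has them. Camera axes: x right, y down, z forward; pixel columns grow to the right and rows downward; lengths in mm; the calibration is good to about 2 mm. A picture is of the moment at which its call begins: read the wrist's pose just before it. camera_info takes no time and is no camera call; for the wrist camera it gives the pose at the moment of the call.
- sign_off(): hands the job in; it is judged then, once.
The state is a dict: "t": time; "joint_positions": joint angles; "joint_velocities": joint speeds; "joint_torque": joint torques, N m; "tool_pos": TCP position; "ee_rot": TCP orientation; "contact_force": force on the tool from outside, world axes, zero at the start; "moment": the same for the moment, N m; "finger_gap": finger opening in mm; "grip_force": force on a finger pad.
Only numpy, scipy, OpenCV 4.12 (cv2) and the standard library are available. Lean on these libraries where they do the work, as an engineer would, in place of code of your own. Each camera call takes 0.05 s, during which the arm holds its last target. There are 200 camera calls.

## Working session

There is one attempt and no reset: what is moved stays moved. The work goes in short steps, Python scripts to look and compute and a tool call to move; the robot and the scene stay as the last step left them, time stands still between calls to the robot, and variables do not carry over. Pictures are saved under pics/ and viewed, at most 16 in all, crops included, and the job is handed in when it is done.

Besides the shell and the picture viewer there is one more tool, called after "Request:" by a JSON object that holds its "op" and its "data". step_arm: Moves the arm, as the interface text tells. Its arguments: {"type":"object","properties":{"series":{"type":"array","items":{"type":"object","properties":{"translation":{"type":"array","items":{"type":"number"}},"turn":{"type":"array","items":{"type":"number"}}}}},"gripper":{"type":"number"}},"required":["series"]}

```bash
mkdir -p pics; ls
python3 - <<'E'
from bench import *
import cv2
s=observe();print(s)
for n in("top","scene"):
    cv2.imwrite(f"pics/{n}0.png",cv2.cvtColor(get_image(n),cv2.COLOR_RGB2BGR));print(n,camera_info(n))
print(camera_info("wrist"))
E
```

```text
pics
{'t': 0.0, 'joint_positions': array([ 1.18591986e+00,  2.21278186e-01,  1.52763813e+00, -9.66729224e-06,
        1.39473106e+00, -1.26108094e-01]), 'joint_velocities': array([ 0.0001548 ,  0.00048844, -0.00021731,  0.00016956, -0.00112504,
       -0.00041671]), 'joint_torque': array([-1.12351630e-03, -4.96876216e+01, -3.89416552e+01, -3.47531850e-04,
        1.05464651e-02, -2.22277237e-05]), 'tool_pos': array([159.70371653, 603.5973257 , 230.15272183]), 'ee_rot': array([-0.40527062, -3.11482677,  0.00312605]), 'contact_force': array([0.19420613, 0.94685238, 0.25585679]), 'moment': array([-0.06239555, -0.01545553, -0.0294735 ]), 'grip_force': 0.0, 'finger_gap': 84.86382489129778}
top {'fx': 400.5456145834691, 'fy': 400.5456145834691, 'cx': 276.89704837738805, 'cy': 208.91735359825952, 'k1': -0.09201765690630283, 'rvec': array([ 2.09552555, -2.12479477,  0.23274842]), 'tvec': array([  1.18806037, 563.82953918, 824.56724803])}
scene {'fx': 419.63276283403854, 'fy': 419.63276283403854, 'cx': 280.0331370395053, 'cy': 212.47242352836474, 'k1': 0.02559371106206137, 'rvec': array([ 1.81233162,  1.6450665 , -0.68587586]), 'tvec': array([ -41.45072609, -358.25787367, 1196.88839243])}
{'fx': 291.9017284854246, 'fy': 291.9017284854246, 'cx': 280.7860494523404, 'cy': 207.85712396976962, 'k1': 0.0213670518182393, 'rvec': array([-2.26815622, -1.74919589, -0.28863614]), 'tvec': array([-624.16637533,  -43.18448138,  381.10906265])}
```

View pics/top0.png

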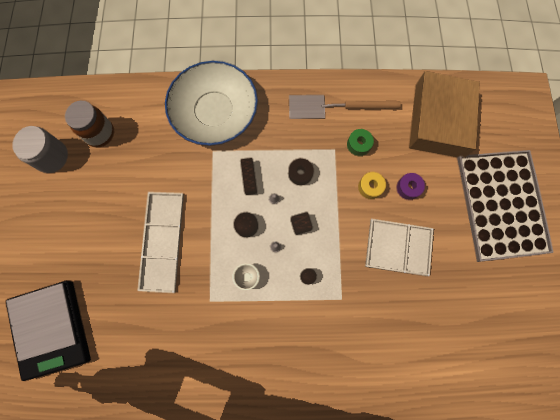

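View pics/scene0.png

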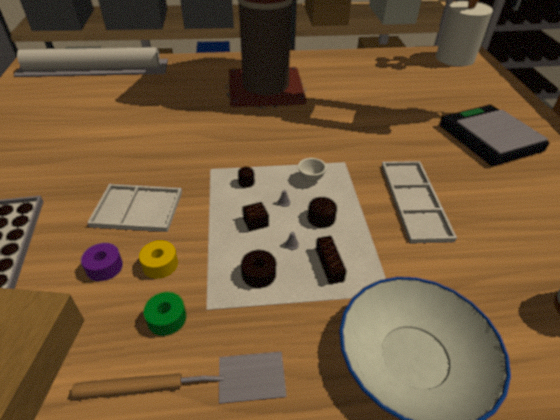

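The top view shows the paper in the centre. The bar is at (249,176), ring (301,172), large dome (246,225), square (302,223), small dome (309,276), ramekin (246,277) and nozzles at about (275,198) and (277,246). The long box is on the left around (162,242) and the wide box on the right around (400,247), with its narrow compartment on the right side. The scene view agrees.

```bash
cat > h.py <<'E'
from bench import *
import cv2, numpy as np
from scipy.spatial.transform import Rotation as R
def undist(info,uv):
    K=np.array([[info['fx'],0,info['cx']],[0,info['fy'],info['cy']],[0,0,1]])
    d=np.array([info['k1'],0,0,0,0.])
    return cv2.undistortPoints(np.array(uv,float).reshape(-1,1,2),K,d)[:,0]
def plane(info,uv,z):
    n=undist(info,uv); M=R.from_rotvec(info['rvec']).as_matrix(); c=-M.T@info['tvec']
    d=np.c_[n,np.ones(len(n))]@M
    return c+d*((z-c[2])/d[:,2])[:,None]
def proj(info,P):
    K=np.array([[info['fx'],0,info['cx']],[0,info['fy'],info['cy']],[0,0,1]])
    return cv2.projectPoints(np.array(P,float).reshape(-1,1,3),info['rvec'],info['tvec'],K,np.array([info['k1'],0,0,0,0.]))[0][:,0]
def cam(info):
    M=R.from_rotvec(info['rvec']).as_matrix(); return -M.T@info['tvec'],M
def snap(name,fn=None):
    s=observe(); i=camera_info(name); im=cv2.cvtColor(get_image(name),cv2.COLOR_RGB2BGR)
    if fn: cv2.imwrite('pics/'+fn,im)
    return s,i,im
E
python3 - <<'E'
from h import *
np.set_printoptions(precision=1,suppress=True)
i=camera_info('top'); print(cam(i)[0]); w=camera_info('wrist');print(cam(w))
s=observe();print('tool axes',R.from_rotvec(s['ee_rot']).as_matrix())
T=R.from_rotvec(s['ee_rot']).as_matrix();print('cam in tool',T.T@(cam(w)[0]-s['tool_pos']),T.T@cam(w)[1].T)
im=cv2.imread('pics/top0.png');g=im.max(2)
m=((g<70)*255).astype('uint8');m[:150]=0;m[302:]=0;m[:,:212]=0;m[:,342:]=0
for c in cv2.findContours(m,0,2)[0]:
    if cv2.contourArea(c)<60: continue
    (u,v),wh,a=cv2.minAreaRect(c);p=plane(i,[(u,v)],20)[0]
    b=plane(i,cv2.boxPoints(((u,v),wh,a)),30)
    print('cake',u,v,p,wh,a,np.linalg.norm(b[1]-b[0]),np.linalg.norm(b[2]-b[1]),np.arctan2(*(b[1]-b[0])[1::-1])*57.3)
# boxes: white, saturation low
hsv=cv2.cvtColor(im,cv2.COLOR_BGR2HSV)
m=((hsv[...,1]<70)&(hsv[...,2]>110)).astype('uint8')*255
for x0,x1 in((135,192),(355,440)):
    q=np.zeros_like(m);q[188:300,x0:x1]=m[188:300,x0:x1]
    q=cv2.morphologyEx(q,cv2.MORPH_CLOSE,np.ones((5,5)))
    c=max(cv2.findContours(q,0,2)[0],key=cv2.contourArea)
    r=cv2.minAreaRect(c);b=plane(i,cv2.boxPoints(r),10);print('box',r,b,b.mean(0),np.linalg.norm(b[1]-b[0]),np.linalg.norm(b[2]-b[1]),[np.degrees(np.arctan2(*(b[k+1]-b[k])[1::-1])) for k in(0,1)])
print(plane(i,[(246,277),(275,198),(277,246)],20))
E
```

```text
[375.1  -1.  925.8]
(array([ 79.1, 625.6, 372.9]), array([[ 0.3,  1. , -0. ],
       [ 0.9, -0.2,  0.3],
       [ 0.3, -0.1, -0.9]]))
tool axes [[-1.   0.3 -0. ]
 [ 0.3  1.  -0. ]
 [ 0.  -0.  -1. ]]
cam in tool [  83.7    0.3 -142.6] [[ 0.  -0.9 -0.3]
 [ 1.   0.  -0. ]
 [ 0.  -0.3  0.9]]
cake 308.5 276.0 [417.9 -75.5  20. ] (14.0, 15.0) 90.0 33.390583137013245 30.80553762065008 -90.93487483004778
cake 301.49542236328125 223.15138244628906 [538.4 -63.   20. ] (18.77339744567871, 18.294483184814453) 73.3007583618164 42.022895932192 43.23152567935924 -73.8357924141384
cake 245.5 224.5 [537.   65.7  20. ] (23.0, 23.0) 90.0 52.59727134057813 53.01740629166493 -90.77319845507303
cake 301.0 171.5 [662.5 -65.2  20. ] (25.0, 24.0) 90.0 56.64571039425651 61.27811436188671 -90.66941762173006
cake 248.66729736328125 176.28250122070312 [652.4  58.6  20. ] (35.99940490722656, 12.028544425964355) 82.56858825683594 28.343344427719156 87.7883219143191 -83.00718979812798
box ((159.99310302734375, 241.582763671875), (36.45696258544922, 100.31893920898438), 4.763640880584717) [[390.5 312.   10. ]
 [625.1 304.7  10. ]
 [616.3 216.7  10. ]
 [383.5 228.1  10. ]] [503.8 265.4  10. ] 234.71479443642818 88.45224439224062 [np.float64(-1.7783875209319713), np.float64(-95.72754193592267)]
box ((399.7525634765625, 247.14805603027344), (65.48487091064453, 48.37052917480469), 7.765166282653809) [[ 437.1 -204.1   10. ]
 [ 548.3 -226.    10. ]
 [ 524.8 -379.7   10. ]
 [ 413.5 -354.    10. ]] [ 480.9 -290.9   10. ] 113.33625721561263 155.52761731525422 [np.float64(-11.121299809297735), np.float64(-98.7047322363249)]
[[417.7  64.5  20. ]
 [598.8  -2.9  20. ]
 [486.5  -5.9  20. ]]
```

Run:
```python
from h import *
np.set_printoptions(precision=1,suppress=True)
i=camera_info('top'); im=cv2.imread('pics/top0.png');hsv=cv2.cvtColor(im,cv2.COLOR_BGR2HSV)
m=((hsv[...,1]<70)&(hsv[...,2]>110)).astype('uint8')*255
d=((im.max(2)<70)*255).astype('uint8')
def rect(m,x0,x1,y0,y1,z):
    q=np.zeros_like(m);q[y0:y1,x0:x1]=m[y0:y1,x0:x1]
    q=cv2.morphologyEx(q,cv2.MORPH_CLOSE,np.ones((5,5)))
    c=max(cv2.findContours(q,0,1)[0],key=cv2.contourArea)
    p=plane(i,c[:,0],z)[:,:2].astype('float32')
    print(cv2.minAreaRect(p))
rect(m,135,192,188,300,11);rect(m,355,440,210,285,11)
rect(d,285,320,208,240,25);rect(d,235,262,150,200,25)
v=im[185:300,130:200];w=im[210:285,355:445]
cv2.imwrite('pics/boxes.png',np.hstack([cv2.resize(v,None,fx=5,fy=5)[:375],cv2.resize(w,None,fx=5,fy=5)]))
q=np.zeros_like(m);print(m[240,135:200],m[200:300:1,160])
```

```text
((502.8858642578125, 264.2713623046875), (84.56243896484375, 230.9154052734375), 87.21888732910156)
((481.4096374511719, -289.6874084472656), (149.2661590576172, 113.16226196289062), 80.29569244384766)
((537.6690673828125, -62.589508056640625), (43.21672821044922, 42.000640869140625), 15.235150337219238)
((651.3335571289062, 58.34638977050781), (88.34779357910156, 28.08510971069336), 7.416779041290283)
[  0   0   0   0   0   0   0   0 255 255   0   0 255 255 255 255 255 255
 255 255 255 255 255 255 255 255 255 255 255 255 255 255 255 255 255 255
 255 255 255 255 255 255 255 255   0   0   0   0   0   0   0   0   0   0
   0   0   0   0   0   0   0   0   0   0   0] [255 255 255 255 255 255 255 255 255 255 255 255 255 255 255 255 255 255
 255 255 255 255 255 255 255 255 255 255 255 255 255 255 255 255 255 255
 255 255 255 255 255 255 255 255 255 255 255 255 255 255 255 255 255 255
 255 255 255 255 255 255 255 255 255 255 255 255 255 255 255 255 255 255
 255 255 255 255 255 255 255 255 255 255 255 255 255 255 255 255 255 255
 255 255   0   0   0   0   0   0   0   0]
```

Request:
{"op": "step_arm", "data": {"series": [{"translation": [0, -6, 0], "turn": [0, 0, 0]}, {"translation": [0, -6, 0], "turn": [0, 0, 0]}, {"translation": [0, -6, 0], "turn": [0, 0, 0]}, {"translation": [0, -6, 0], "turn": [0, 0, 0]}, {"translation": [-5, -6, 0], "turn": [0, 0, 8]}, {"translation": [-6, -6, 0], "turn": [0, 0, 7]}, {"translation": [-6, -6, 0], "turn": [0, 0, 0]}, {"translation": [-6, -6, 0], "turn": [0, 0, 0]}]}}

```text
t: 1.1
tool_pos: [186.0, 146.7, 231.1]
ee_rot: [-0.806, -3.034, 0.007]
contact_force: [1.2, 0.7, 0.6]
finger_gap: 85.5
grip_force: 0.0
```

```bash
cat >> h.py <<'E'
def plan(tx,ty,tz,ya=None,s=None,step=55):
    """rows to bring TCP to tx,ty,tz with tool y-axis at angle ya (deg); the tool is vertical"""
    s=s or observe(); p=s['tool_pos']; M=R.from_rotvec(s['ee_rot']).as_matrix()
    a=np.degrees(np.arctan2(M[1,1],M[0,1])); tilt=M.T@[0,0,-1]
    ya=a if ya is None else ya
    turn=-((ya-a+90)%180-90)
    d=np.array([tx,ty,tz])-p; n=max(1,int(np.ceil(max(np.linalg.norm(d)/step,abs(turn)/9))))
    print('now',p.round(1),'ya',round(a,1),'tilt(deg about x,y)',np.degrees([tilt[1],-tilt[0]]).round(2),'turn',round(turn,1),'rows',n)
    for k in range(n):
        b=np.radians(a-turn*k/n); ey=np.array([np.cos(b),np.sin(b),0]); ex=np.array([-ey[1],ey[0],0])
        w=d/n; print([round(float(x)/10,2) for x in (w@ex,w@ey,-w[2])],round(turn/n,2))
E
python3 -c "
from h import *
plan(600,58,190,97.4)"
```

```text
now [186.  146.7 231.1] ya 60.3 tilt(deg about x,y) [0.29 0.06] turn -37.1 rows 8
[-5.04, 1.6, 0.51] -4.64
[-5.16, 1.19, 0.51] -4.64
[-5.24, 0.77, 0.51] -4.64
[-5.28, 0.34, 0.51] -4.64
[-5.29, -0.09, 0.51] -4.64
[-5.27, -0.51, 0.51] -4.64
[-5.21, -0.94, 0.51] -4.64
[-5.12, -1.36, 0.51] -4.64
```

Request:
{"op": "step_arm", "data": {"series": [{"translation": [-5.04, 1.6, 0.5], "turn": [0, 0, -4.6]}, {"translation": [-5.16, 1.2, 0.5], "turn": [0, 0, -4.6]}, {"translation": [-5.24, 0.8, 0.5], "turn": [0, 0, -4.6]}, {"translation": [-5.28, 0.3, 0.5], "turn": [0, 0, -4.6]}, {"translation": [-5.29, -0.1, 0.5], "turn": [0, 0, -4.6]}, {"translation": [-5.27, -0.5, 0.5], "turn": [0, 0, -4.6]}, {"translation": [-5.2, -0.9, 0.5], "turn": [0, 0, -4.6]}, {"translation": [-5.1, -1.4, 0.5], "turn": [0, 0, -4.7]}, {"translation": [0, 0, 0], "turn": [0, 0, 0]}]}}

```text
t: 2.22
tool_pos: [600.7, 56.3, 186.3]
ee_rot: [0.192, -3.126, 0.006]
contact_force: [-0.0, 0.5, -0.6]
finger_gap: 85.1
grip_force: 0.0
```

```bash
python3 -c "
from h import *
s,i,im=snap('wrist','w1.png');plan(651,58,110,97.4,s)
np.savez('w1.npz',**{k:np.array(v) for k,v in i.items()})
print(proj(i,[[651,58,32],[537,66,28],[662,-65,30]]))"
```

```text
now [600.7  56.3 186.3] ya 97.0 tilt(deg about x,y) [0.18 0.57] turn -0.4 rows 2
[-2.51, -0.22, 3.81] -0.19
[-2.51, -0.23, 3.81] -0.19
[[277.00886263 236.50105994]
 [298.62120362 132.07486361]
 [165.86514156 232.1343662 ]]
```

View pics/w1.png

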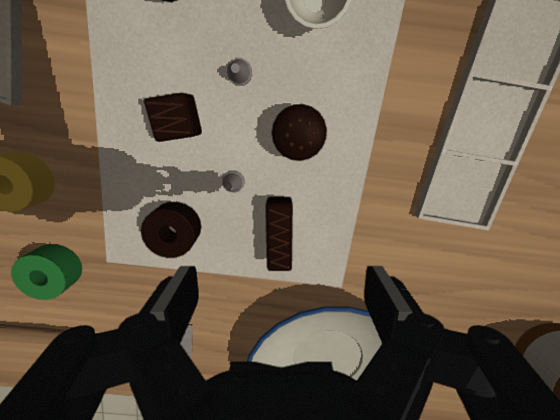

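The wrist view shows the bar centred at about (279,233), within 4 px of its prediction. The large dome is at (299,132), the ring at (170,230), the square at (172,117) and the nozzles at (238,71) and (232,181). The upright shadows are lighter than the cakes.

```bash
cat >> h.py <<'E'
def cakes(i,im,z,box,thr=55,amin=300):
    x0,x1,y0,y1=box; q=np.zeros(im.shape[:2],'uint8'); q[y0:y1,x0:x1]=(im.max(2)<thr)[y0:y1,x0:x1]*255
    q=cv2.morphologyEx(q,cv2.MORPH_OPEN,np.ones((3,3)));q=cv2.morphologyEx(q,cv2.MORPH_CLOSE,np.ones((9,9)))
    for c in cv2.findContours(q,0,1)[0]:
        if cv2.contourArea(c)<amin: continue
        p=plane(i,c[:,0],z)[:,:2].astype('float32'); r=cv2.minAreaRect(p)
        print('px',cv2.boundingRect(c),'rect',np.round(r[0],1),np.round(r[1],1),round(r[2],1),'circ',np.round(cv2.minEnclosingCircle(p)[0],1),round(cv2.minEnclosingCircle(p)[1],1),'x',p[:,0].min().round(1),p[:,0].max().round(1),'y',p[:,1].min().round(1),p[:,1].max().round(1))
E
python3 -c "
from h import *
i=dict(np.load('w1.npz'));im=cv2.imread('pics/w1.png')
cakes(i,im,28,(120,345,80,275))
print(plane(i,[(232,181),(238,71)],30), cam(i)[0])
w=im.max(2)[225:240,240:310];print(w[5])
"
```

```text
px (141, 202, 60, 55) rect [659.9 -59.6] [58.4 71. ] 45.5 circ [659.1 -60.6] 35.9 x 625.8 693.3 y -93.2 -28.1
px (266, 197, 26, 74) rect [650.8  59.4] [89.1 28.4] 7.7 circ [650.7  59.7] 45.8 x 605.2 696.2 y 41.3 79.0
px (272, 104, 54, 56) rect [537.2  66. ] [53.2 53.4] 7.1 circ [537.4  66.1] 27.4 x 510.5 564.4 y 39.1 93.2
px (144, 93, 57, 48) rect [538.1 -58.9] [41.1 48.6] 15.7 circ [538.2 -59.1] 29.8 x 514.9 562.7 y -86.5 -31.9
[[594.80229009   3.61628838  30.        ]
 [489.43596425   1.88584296  30.        ]] [519.06663174  46.95898919 329.69349601]
[168 170 169 168 169 168 164 166 167 168 170 173 130  90  88  89  91  91
  90  91  89  91  90  91  93  66  30  16  24  30  28  28  27  29  29  29
  31  30  27  29  26  24  25  29  36  46  53  56  56  37  25  31 100 167
 176 169 168 170 171 172 173 174 172 172 173 173 173 173 173 173]
```

```bash
python3 -c "
from h import *
plan(652,59,60,97.5)"
```

```text
now [599.3  57.  187.2] ya 97.0 tilt(deg about x,y) [0.16 0.56] turn -0.5 rows 3
[-1.75, -0.15, 4.24] -0.17
[-1.75, -0.15, 4.24] -0.17
[-1.75, -0.16, 4.24] -0.17
```

Request:
{"op": "step_arm", "data": {"series": [{"translation": [-1.75, -0.15, 4.2], "turn": [0, 0, -0.2]}, {"translation": [-1.75, -0.15, 4.2], "turn": [0, 0, -0.2]}, {"translation": [-1.75, -0.15, 4.2], "turn": [0, 0, -0.1]}, {"translation": [0, 0, 0], "turn": [0, 0, 0]}, {"translation": [0, 0, 0], "turn": [0, 0, 0]}], "gripper": -0.3}}

```text
t: 2.9
tool_pos: [651.3, 59.5, 65.3]
ee_rot: [0.207, -3.131, 0.006]
contact_force: [0.6, -0.8, 0.5]
finger_gap: 55.8
grip_force: 0.0
```

```bash
python3 -c "
from h import *
plan(652,59,10,97.5)
s,i,im=snap('wrist','w2.png'); print(s['finger_gap'],proj(i,[[652,59,32]]));cakes(i,im,32,(100,400,150,400))"
```

```text
now [651.3  59.5  65.3] ya 97.6 tilt(deg about x,y) [0.21 0.25] turn 0.1 rows 2
[-0.03, -0.03, 2.76] 0.04
[-0.03, -0.03, 2.76] 0.04
55.786708325336214 [[279.72107795 242.03046675]]
px (100, 258, 300, 142) rect [730.6  42.5] [127.5 236.1] 7.8 circ [752.2  42.7] 122.4 x 658.3 808.6 y -65.9 163.0
px (100, 181, 58, 93) rect [658.8 -40. ] [35.9 67.8] 86.6 circ [658.8 -48.9] 34.6 x 624.5 691.6 y -59.9 -21.5
px (259, 175, 46, 121) rect [649.9  59.7] [86.5 28.5] 7.3 circ [649.9  59.8] 44.5 x 605.7 694.1 y 41.2 78.5
```

View pics/w2.png

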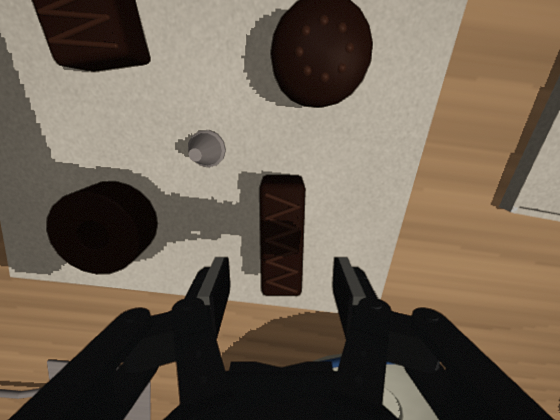

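The fingers straddle the bar: bar centre u≈282, finger midpoint u≈283.

Request:
{"op": "step_arm", "data": {"series": [{"translation": [0, 0, 3], "turn": [0, 0, 0]}, {"translation": [0, 0, 2], "turn": [0, 0, 0]}, {"translation": [0, 0, 0.5], "turn": [0, 0, 0]}, {"translation": [0, 0, 0], "turn": [0, 0, 0]}]}}

```text
t: 3.45
tool_pos: [651.2, 59.0, 8.8]
ee_rot: [0.207, -3.13, 0.006]
contact_force: [0.6, -0.5, -0.4]
finger_gap: 55.2
grip_force: 0.0
```

Request:
{"op": "step_arm", "data": {"series": [{"translation": [0, 0, 0], "turn": [0, 0, 0]}, {"translation": [0, 0, 0], "turn": [0, 0, 0]}, {"translation": [0, 0, 0], "turn": [0, 0, 0]}, {"translation": [0, 0, 0], "turn": [0, 0, 0]}, {"translation": [0, 0, 0], "turn": [0, 0, 0]}], "gripper": 1}}

```text
t: 4.08
tool_pos: [652.2, 58.9, 9.8]
ee_rot: [0.207, -3.132, 0.006]
contact_force: [-0.5, 0.7, 6.2]
finger_gap: 28.9
grip_force: 60.8
```

```bash
python3 -c "
from h import *
s=observe();print(s['tool_pos'],s['finger_gap'],s['grip_force'])"
```

```text
[652.23918151  58.88592745   9.78556958] 28.88637855034012 60.83643078804016
```

```bash
python3 -c "
from h import *
s=observe();s['tool_pos'][2]=80
plan(474,-333,80,80.3,s)"
```

```text
now [652.2  58.9  80. ] ya 97.6 tilt(deg about x,y) [0.22 0.19] turn 17.3 rows 8
[2.85, -4.56, -0.0] 2.16
[2.68, -4.67, -0.0] 2.16
[2.5, -4.76, -0.0] 2.16
[2.32, -4.86, -0.0] 2.16
[2.14, -4.94, -0.0] 2.16
[1.95, -5.02, -0.0] 2.16
[1.76, -5.09, -0.0] 2.16
[1.57, -5.15, -0.0] 2.16
```

Request:
{"op": "step_arm", "data": {"series": [{"translation": [0, 0, -3], "turn": [0, 0, 0]}, {"translation": [0, 0, -4], "turn": [0, 0, 0]}, {"translation": [2.85, -4.55, 0], "turn": [0, 0, 2.2]}, {"translation": [2.7, -4.65, 0], "turn": [0, 0, 2.2]}, {"translation": [2.5, -4.75, 0], "turn": [0, 0, 2.2]}, {"translation": [2.3, -4.85, 0], "turn": [0, 0, 2.2]}, {"translation": [2.15, -4.95, 0], "turn": [0, 0, 2.2]}, {"translation": [1.95, -5, 0], "turn": [0, 0, 2.1]}, {"translation": [1.75, -5.1, 0], "turn": [0, 0, 2.1]}, {"translation": [1.55, -5.15, 0], "turn": [0, 0, 2.1]}, {"translation": [0, 0, 0], "turn": [0, 0, 0]}]}}

```text
t: 5.45
tool_pos: [470.8, -335.2, 80.9]
ee_rot: [-0.274, -3.125, 0.008]
contact_force: [0.1, 0.4, -2.1]
finger_gap: 28.9
grip_force: 60.1
```

```bash
python3 -c "
from h import *
s,i,im=snap('wrist','w3.png');plan(474,-333,13,80.3,s);print(s['grip_force'])
def c(x,y):
    a=np.radians(-9.7);return [481.4+x*np.cos(a)-y*np.sin(a),-289.7+x*np.sin(a)+y*np.cos(a),12]
print(proj(i,[c(-52,-70),c(-52,-18),c(52,-70),c(52,-18)]).round())"
```

```text
now [ 470.8 -335.2   80.9] ya 80.0 tilt(deg about x,y) [0.33 0.26] turn -0.3 rows 2
[-0.14, 0.14, 3.4] -0.16
[-0.14, 0.14, 3.4] -0.16
60.13710021972656
[[249. 158.]
 [320. 158.]
 [253. 283.]
 [316. 283.]]
```

View pics/w3.png

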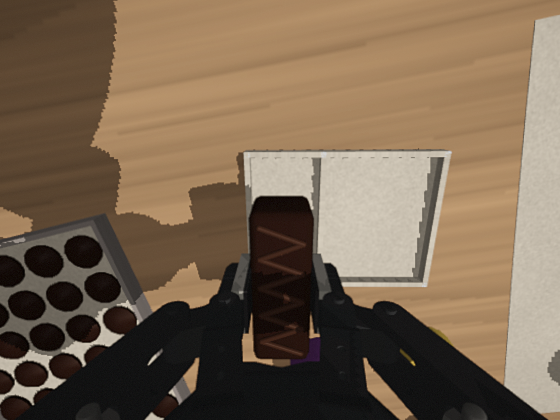

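Request:
{"op": "step_arm", "data": {"series": [{"translation": [-0.15, 0.15, 2.4], "turn": [0, 0, -0.3]}, {"translation": [-0.1, 0.1, 2.4], "turn": [0, 0, 0]}, {"translation": [0, 0, 1.5], "turn": [0, 0, 0]}, {"translation": [0, 0, 0.2], "turn": [0, 0, 0]}, {"translation": [0, 0, 0], "turn": [0, 0, 0]}]}}

```text
t: 6.12
tool_pos: [475.7, -330.1, 16.4]
ee_rot: [-0.257, -3.127, 0.008]
contact_force: [1.6, 0.2, -0.6]
finger_gap: 29.0
grip_force: 60.1
```

Request:
{"op": "step_arm", "data": {"series": [{"translation": [0, 0, 0.1], "turn": [0, 0, 0]}, {"translation": [0, 0, 0], "turn": [0, 0, 0]}]}}

```text
t: 6.38
tool_pos: [475.5, -330.6, 15.6]
ee_rot: [-0.258, -3.127, 0.008]
contact_force: [-0.7, -1.0, -1.8]
finger_gap: 28.5
grip_force: 60.1
```

Request:
{"op": "step_arm", "data": {"series": [{"translation": [0, -0.1, 0.1], "turn": [0, 0, 0]}, {"translation": [0, 0, 0.1], "turn": [0, 0, 0]}, {"translation": [0, 0, 0], "turn": [0, 0, 0]}]}}

```text
t: 6.75
tool_pos: [474.9, -331.2, 12.8]
ee_rot: [-0.258, -3.126, 0.007]
contact_force: [0.0, 0.1, -0.1]
finger_gap: 28.9
grip_force: 60.3
```

Request:
{"op": "step_arm", "data": {"series": [{"translation": [0, 0, 0.1], "turn": [0, 0, 0]}, {"translation": [0, 0, 0], "turn": [0, 0, 0]}]}}

```text
t: 7.0
tool_pos: [474.9, -331.3, 12.8]
ee_rot: [-0.258, -3.126, 0.007]
contact_force: [-2.7, 1.1, 6.4]
finger_gap: 29.1
grip_force: 61.0
```

Request:
{"op": "step_arm", "data": {"series": [{"translation": [0, 0, 0], "turn": [0, 0, 0]}, {"translation": [0, 0, 0], "turn": [0, 0, 0]}, {"translation": [0, 0, 0], "turn": [0, 0, 0]}, {"translation": [0, 0, -2], "turn": [0, 0, 0]}, {"translation": [0, 0, -4], "turn": [0, 0, 0]}, {"translation": [0, 0, -5], "turn": [0, 0, 0]}], "gripper": -0.3}}

```text
t: 7.75
tool_pos: [475.1, -330.3, 123.4]
ee_rot: [-0.258, -3.125, 0.006]
contact_force: [0.3, -0.8, 0.9]
finger_gap: 55.7
grip_force: 0.0
```

```bash
python3 -c "
from h import *
s,i,im=snap('wrist','w4.png');
cakes(i,im,32,(200,350,100,330))
plan(610,-60,125,100,s)"
```

```text
px (283, 307, 26, 23) rect [ 584.6 -334.2] [24.  25.6] 80.9 circ [ 584.6 -334.3] 17.5 x 573.0 596.9 y -348.1 -320.4
px (333, 258, 17, 72) rect [ 565.6 -288.1] [14.9 78.7] 84.8 circ [ 565.7 -286.9] 39.8 x 525.9 605.4 y -295.1 -279.8
px (200, 258, 30, 72) rect [ 546.7 -405.5] [27.  80.2] 75.8 circ [ 546.4 -406.9] 41.9 x 510.0 585.2 y -428.4 -384.9
px (263, 162, 35, 96) rect [ 474.9 -331.3] [28.8 85.5] 80.6 circ [ 475.  -331.3] 44.2 x 431.2 519.0 y -351.6 -311.5
now [ 475.1 -330.3  123.4] ya 80.6 tilt(deg about x,y) [0.24 0.31] turn -19.4 rows 6
[-1.48, 4.81, -0.03] -3.24
[-1.75, 4.72, -0.03] -3.24
[-2.01, 4.62, -0.03] -3.24
[-2.27, 4.49, -0.03] -3.24
[-2.52, 4.36, -0.03] -3.24
[-2.76, 4.21, -0.03] -3.24
```

View pics/w4.png

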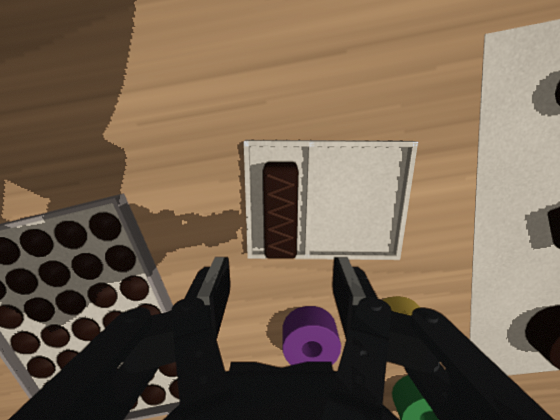

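The bar lies flat and centred in the narrow compartment (px (281,210)), and I measured it at (475,-331). Next is the ring.

```bash
python3 -c "
from h import *
plan(661,-64,110,-9)"
```

```text
now [ 478.9 -333.6  132.2] ya 80.6 tilt(deg about x,y) [ 0.63 -0.28] turn 89.6 rows 10
[-1.36, 2.96, 0.22] 8.96
[-0.88, 3.13, 0.22] 8.96
[-0.38, 3.23, 0.22] 8.96
[0.13, 3.25, 0.22] 8.96
[0.63, 3.19, 0.22] 8.96
[1.12, 3.05, 0.22] 8.96
[1.58, 2.84, 0.22] 8.96
[2.01, 2.56, 0.22] 8.96
[2.38, 2.22, 0.22] 8.96
[2.7, 1.82, 0.22] 8.96
```

Request:
{"op": "step_arm", "data": {"series": [{"translation": [-1.4, 3.0, 0], "turn": [0, 0, 9]}, {"translation": [-0.9, 3.1, 0], "turn": [0, 0, 9]}, {"translation": [-0.4, 3.2, 0], "turn": [0, 0, 9]}, {"translation": [0.1, 3.2, 0], "turn": [0, 0, 9]}, {"translation": [0.6, 3.2, 0], "turn": [0, 0, 9]}, {"translation": [1.1, 3.0, 0], "turn": [0, 0, 9]}, {"translation": [1.6, 2.8, 0], "turn": [0, 0, 9]}, {"translation": [2.0, 2.6, 0], "turn": [0, 0, 9]}, {"translation": [2.4, 2.2, 0], "turn": [0, 0, 9]}, {"translation": [2.7, 1.8, 0], "turn": [0, 0, 9]}, {"translation": [0, 0, 0], "turn": [0, 0, 0]}, {"translation": [0, 0, 0], "turn": [0, 0, 0]}], "gripper": -1}}

```text
t: 9.3
tool_pos: [658.6, -63.6, 120.5]
ee_rot: [2.394, 2.034, -0.011]
contact_force: [0.4, -0.8, -0.1]
finger_gap: 85.3
grip_force: 0.0
```

```bash
python3 -c "
from h import *
s,i,im=snap('wrist','w5.png');print(s['joint_positions'],cam(i)[0],proj(i,[[661,-64,32]]))
cakes(i,im,32,(100,460,60,300))
plan(661,-64,45,-9,s)"
```

```text
[-0.21249619  0.40231923  1.51530857 -0.0059958   1.22770427 -0.04818869] [672.85777171  19.89673416 262.6391507 ] [[283.88984781 212.34652631]]
px (150, 267, 48, 33) rect [ 548.9 -116.2] [34.1 45.1] 80.6 circ [ 548.7 -116.7] 27.9 x 523.9 573.6 y -136.5 -102.1
px (362, 266, 51, 34) rect [ 745. -147.] [35.1 46.5] 81.2 circ [ 744.9 -148.5] 28.1 x 719.6 765.4 y -167.8 -126.5
px (112, 194, 73, 63) rect [545.9 -58.3] [54.4 42.8] 15.7 circ [546.2 -58.2] 32.6 x 515.5 574.7 y -84.4 -31.8
px (253, 170, 69, 73) rect [663.4 -60.3] [57.1 63.5] 9.5 circ [664.  -60.2] 32.2 x 634.9 692.6 y -92.3 -28.0
px (100, 60, 44, 50) rect [559.   51.9] [32.5 35.8] 81.2 circ [558.1  52. ] 23.5 x 538.9 577.8 y 36.5 69.6
now [658.6 -63.6 120.5] ya -9.3 tilt(deg about x,y) [ 0.23 -0.31] turn -0.3 rows 2
[0.0, 0.12, 3.77] -0.15
[0.0, 0.12, 3.77] -0.15
```

View pics/w5.png

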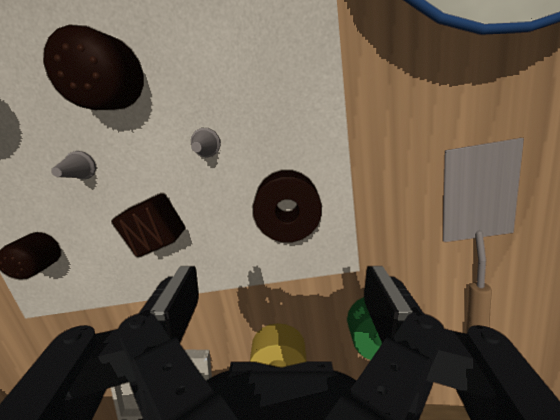

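Request:
{"op": "step_arm", "data": {"series": [{"translation": [0.2, 0.5, 4], "turn": [0, 0, -0.3]}, {"translation": [0, 0, 4], "turn": [0, 0, 0]}, {"translation": [0, 0, 2.2], "turn": [0, 0, 0]}, {"translation": [0, 0, 1.0], "turn": [0, 0, 0]}, {"translation": [0, 0, 0], "turn": [0, 0, 0]}, {"translation": [0, 0, 0], "turn": [0, 0, 0]}]}}

```text
t: 10.1
tool_pos: [664.7, -62.9, 9.7]
ee_rot: [2.389, 2.036, -0.008]
contact_force: [-0.2, 0.9, -0.5]
finger_gap: 85.7
grip_force: 0.0
```

Request:
{"op": "step_arm", "data": {"series": [{"translation": [0, 0, 0], "turn": [0, 0, 0]}, {"translation": [0, 0, 0], "turn": [0, 0, 0]}, {"translation": [0, 0, 0], "turn": [0, 0, 0]}, {"translation": [0, 0, 0], "turn": [0, 0, 0]}, {"translation": [0, 0, 0], "turn": [0, 0, 0]}], "gripper": 1}}

```text
t: 10.72
tool_pos: [664.8, -62.7, 9.8]
ee_rot: [2.389, 2.036, -0.007]
contact_force: [-0.5, 0.1, 6.8]
finger_gap: 57.8
grip_force: 64.7
```

```bash
python3 -c "
from h import *
s=observe();s['tool_pos'][2]=80
plan(486.1,-262.1,80,-9.7,s)"
```

```text
now [664.8 -62.7  80. ] ya -9.1 tilt(deg about x,y) [ 0.08 -0.29] turn 0.6 rows 5
[-4.5, -2.9, -0.0] 0.12
[-4.51, -2.89, -0.0] 0.12
[-4.52, -2.88, -0.0] 0.12
[-4.52, -2.87, -0.0] 0.12
[-4.53, -2.86, -0.0] 0.12
```

Request:
{"op": "step_arm", "data": {"series": [{"translation": [0, 0, -3], "turn": [0, 0, 0]}, {"translation": [0, 0, -4], "turn": [0, 0, 0]}, {"translation": [-4.5, -2.9, 0], "turn": [0, 0, 0.1]}, {"translation": [-4.5, -2.9, 0], "turn": [0, 0, 0.1]}, {"translation": [-4.5, -2.9, 0], "turn": [0, 0, 0.1]}, {"translation": [-4.5, -2.9, 0], "turn": [0, 0, 0.1]}, {"translation": [-4.5, -2.85, 0], "turn": [0, 0, 0.1]}, {"translation": [0, 0, 0], "turn": [0, 0, 0]}, {"translation": [0, 0, 0], "turn": [0, 0, 0]}]}}

```text
t: 11.85
tool_pos: [484.9, -260.8, 79.8]
ee_rot: [2.401, 2.026, -0.01]
contact_force: [-0.1, 0.2, -1.3]
finger_gap: 58.0
grip_force: 64.5
```

```bash
python3 -c "
from h import *
s,i,im=snap('wrist','w6.png');plan(486.1,-262.1,14,-9.7,s);print(s['grip_force'])"
```

```text
now [ 484.9 -260.8   79.8] ya -9.7 tilt(deg about x,y) [ 0.22 -0.27] turn 0.0 rows 2
[-0.05, 0.07, 3.29] 0.01
[-0.05, 0.07, 3.29] 0.01
64.52582906931639
```

View pics/w6.png

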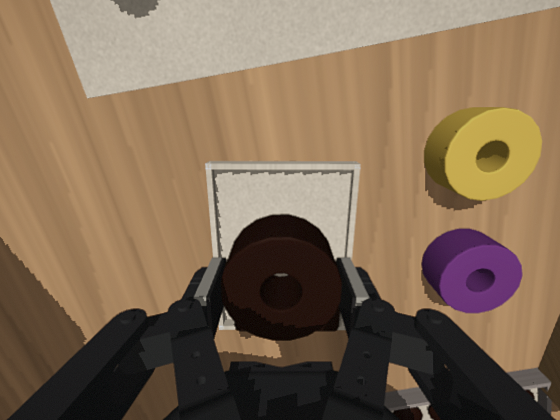

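The ring hangs over the broad compartment, centred between its side walls (ring u≈282, compartment u≈214–352).

Request:
{"op": "step_arm", "data": {"series": [{"translation": [-0.1, 0.1, 3], "turn": [0, 0, 0]}, {"translation": [0, 0, 2.4], "turn": [0, 0, 0]}, {"translation": [0, 0, 1], "turn": [0, 0, 0]}, {"translation": [0, 0, 0.1], "turn": [0, 0, 0]}, {"translation": [0, 0, 0], "turn": [0, 0, 0]}]}}

```text
t: 12.52
tool_pos: [486.1, -262.4, 15.5]
ee_rot: [2.398, 2.027, -0.01]
contact_force: [0.5, -1.0, -0.3]
finger_gap: 57.7
grip_force: 64.5
```

Request:
{"op": "step_arm", "data": {"series": [{"translation": [0, 0, 0.1], "turn": [0, 0, 0]}, {"translation": [0, 0, 0], "turn": [0, 0, 0]}]}}

```text
t: 12.78
tool_pos: [485.5, -262.6, 14.2]
ee_rot: [2.399, 2.027, -0.01]
contact_force: [0.2, -0.5, -1.7]
finger_gap: 57.7
grip_force: 64.5
```

Request:
{"op": "step_arm", "data": {"series": [{"translation": [0, 0, 0.1], "turn": [0, 0, 0]}, {"translation": [0, 0, 0], "turn": [0, 0, 0]}]}}

```text
t: 13.02
tool_pos: [485.3, -262.5, 12.8]
ee_rot: [2.4, 2.027, -0.01]
contact_force: [0.0, 0.3, 1.2]
finger_gap: 57.7
grip_force: 64.6
```

Request:
{"op": "step_arm", "data": {"series": [{"translation": [0, 0, 0.05], "turn": [0, 0, 0]}, {"translation": [0, 0, 0], "turn": [0, 0, 0]}]}}

```text
t: 13.28
tool_pos: [485.3, -262.5, 12.8]
ee_rot: [2.4, 2.027, -0.01]
contact_force: [-1.8, 0.8, 5.4]
finger_gap: 57.9
grip_force: 65.2
```

Request:
{"op": "step_arm", "data": {"series": [{"translation": [0, 0, 0], "turn": [0, 0, 0]}, {"translation": [0, 0, 0], "turn": [0, 0, 0]}, {"translation": [0, 0, 0], "turn": [0, 0, 0]}, {"translation": [0, 0, -2], "turn": [0, 0, 0]}, {"translation": [0, 0, -4], "turn": [0, 0, 0]}, {"translation": [0, 0, -5], "turn": [0, 0, 0]}, {"translation": [0, 0, 0], "turn": [0, 0, 0]}], "gripper": -0.75}}

```text
t: 14.15
tool_pos: [488.7, -263.9, 127.1]
ee_rot: [2.393, 2.022, -0.007]
contact_force: [-0.7, -0.1, -0.1]
finger_gap: 74.7
grip_force: 0.0
```

```bash
python3 -c "
from h import *
s,i,im=snap('wrist','w7.png');
cakes(i,im,32,(200,350,100,330))
plan(539,-61,110,15.5,s)"
```

```text
px (200, 262, 10, 54) rect [ 404.3 -331.8] [59.7  8.6] 75.4 circ [ 402.8 -331.4] 30.0 x 392.6 413.8 y -359.9 -302.9
px (237, 252, 88, 40) rect [ 478.5 -325.1] [41.7 81.8] 80.3 circ [ 477.9 -328.6] 43.0 x 435.7 519.4 y -351.3 -299.6
px (243, 170, 67, 71) rect [ 485.7 -260.8] [63.6 57.3] 80.4 circ [ 486.5 -261.1] 32.2 x 456.4 514.2 y -293.3 -228.9
now [ 488.7 -263.9  127.1] ya -9.6 tilt(deg about x,y) [-0.23 -0.52] turn -25.1 rows 4
[5.21, 0.39, 0.43] -6.28
[5.14, 0.96, 0.43] -6.28
[5.0, 1.52, 0.43] -6.28
[4.81, 2.05, 0.43] -6.28
```

Request:
{"op": "step_arm", "data": {"series": [{"translation": [5.25, 0.5, 0.4], "turn": [0, 0, -6.3]}, {"translation": [5.2, 1.0, 0.3], "turn": [0, 0, -6.3]}, {"translation": [5.0, 1.6, 0.3], "turn": [0, 0, -6.3]}, {"translation": [4.8, 2.1, 0.3], "turn": [0, 0, -6.2]}, {"translation": [0, 0, 0], "turn": [0, 0, 0]}, {"translation": [0, 0, 0], "turn": [0, 0, 0]}], "gripper": -0.5}}

```text
t: 14.95
tool_pos: [537.8, -58.0, 106.6]
ee_rot: [-1.9, -2.498, 0.012]
contact_force: [0.9, -0.2, -0.2]
finger_gap: 63.6
grip_force: 0.0
```

```bash
python3 -c "
from h import *
s,i,im=snap('wrist','w8.png');
cakes(i,im,34,(200,370,120,280)); print(cam(i)[0],proj(i,[[539,-61,34]]))
plan(539,-61,11,15.5,s)"
```

```text
px (256, 189, 52, 57) rect [537.5 -56.7] [40.6 47.3] 15.7 circ [537.3 -57.4] 28.9 x 515.0 562.1 y -83.9 -29.9
[516.59728264  23.46907308 249.00718264] [[281.73478406 223.33351966]]
now [537.8 -58.  106.6] ya 15.5 tilt(deg about x,y) [ 0.48 -0.11] turn -0.0 rows 2
[-0.16, 0.02, 4.78] -0.01
[-0.16, 0.02, 4.78] -0.01
```

View pics/w8.png

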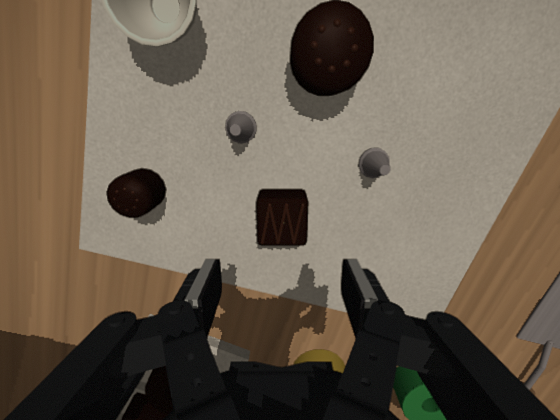

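The square sits between the fingers, aligned, at (282,217). The small dome is at (136,192) and the large one at (331,48).

Request:
{"op": "step_arm", "data": {"series": [{"translation": [-0.15, 0.05, 4], "turn": [0, 0, 0]}, {"translation": [0, 0, 3.5], "turn": [0, 0, 0]}, {"translation": [0, 0, 1.6], "turn": [0, 0, 0]}, {"translation": [0, 0, 0.6], "turn": [0, 0, 0]}, {"translation": [0, 0, 0], "turn": [0, 0, 0]}, {"translation": [0, 0, 0], "turn": [0, 0, 0]}]}}

```text
t: 15.75
tool_pos: [540.3, -60.2, 12.3]
ee_rot: [1.902, 2.5, -0.009]
contact_force: [-0.2, -0.2, -0.0]
finger_gap: 64.3
grip_force: 0.0
```

Request:
{"op": "step_arm", "data": {"series": [{"translation": [0, 0, 0], "turn": [0, 0, 0]}, {"translation": [0, 0, 0], "turn": [0, 0, 0]}, {"translation": [0, 0, 0], "turn": [0, 0, 0]}, {"translation": [0, 0, 0], "turn": [0, 0, 0]}], "gripper": 1}}

```text
t: 16.25
tool_pos: [540.2, -60.0, 12.2]
ee_rot: [1.902, 2.5, -0.009]
contact_force: [-0.5, 1.1, 6.4]
finger_gap: 40.7
grip_force: 62.3
```

```bash
python3 -c "
from h import *
s=observe();print(s['tool_pos']);s['tool_pos'][2]=90
plan(503,264.3,90,-2.8,s)"
```

```text
[540.17794051 -60.00505345  12.18183018]
now [540.2 -60.   90. ] ya 15.5 tilt(deg about x,y) [ 0.24 -0.21] turn 18.3 rows 6
[5.37, 0.85, -0.0] 3.05
[5.41, 0.56, -0.0] 3.05
[5.43, 0.27, -0.0] 3.05
[5.44, -0.02, -0.0] 3.05
[5.43, -0.31, -0.0] 3.05
[5.41, -0.6, -0.0] 3.05
```

Request:
{"op": "step_arm", "data": {"series": [{"translation": [0, 0, -4], "turn": [0, 0, 0]}, {"translation": [0, 0, -4], "turn": [0, 0, 0]}, {"translation": [5.4, 0.85, 0], "turn": [0, 0, 3.1]}, {"translation": [5.4, 0.55, 0], "turn": [0, 0, 3.1]}, {"translation": [5.4, 0.3, 0], "turn": [0, 0, 3.1]}, {"translation": [5.45, 0, 0], "turn": [0, 0, 3]}, {"translation": [5.45, -0.3, 0], "turn": [0, 0, 3]}, {"translation": [5.4, -0.6, 0], "turn": [0, 0, 3]}, {"translation": [0, 0, 0], "turn": [0, 0, 0]}, {"translation": [0, 0, 0], "turn": [0, 0, 0]}]}}

```text
t: 17.5
tool_pos: [502.9, 264.7, 89.4]
ee_rot: [-2.274, -2.167, 0.012]
contact_force: [-0.1, -0.9, -0.0]
finger_gap: 40.9
grip_force: 61.6
```

```bash
python3 -c "
from h import *
s,i,im=snap('wrist','w9.png');plan(503,264.3,17,-2.8,s);print(s['grip_force'])"
```

```text
now [502.9 264.7  89.4] ya -2.7 tilt(deg about x,y) [ 0.32 -0.3 ] turn 0.1 rows 2
[-0.02, 0.01, 3.62] 0.03
[-0.02, 0.01, 3.62] 0.03
61.57118797302246
```

View pics/w9.png

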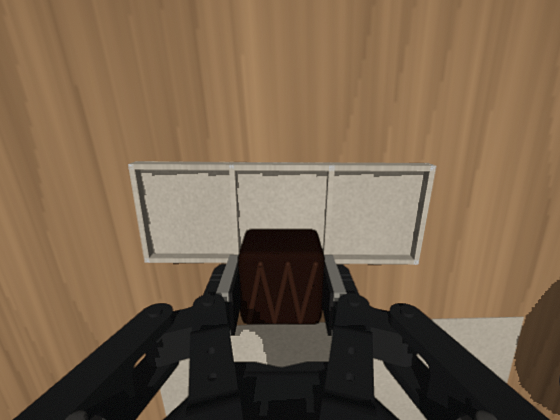

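The square is centred over the middle compartment (dividers at u≈237 and 327, cake at 281).

Request:
{"op": "step_arm", "data": {"series": [{"translation": [0, 0, 3.5], "turn": [0, 0, 0]}, {"translation": [0, 0, 2.5], "turn": [0, 0, 0]}, {"translation": [0, 0, 1], "turn": [0, 0, 0]}, {"translation": [0, 0, 0.2], "turn": [0, 0, 0]}, {"translation": [0, 0, 0], "turn": [0, 0, 0]}]}}

```text
t: 18.18
tool_pos: [503.9, 264.5, 18.7]
ee_rot: [2.276, 2.165, -0.008]
contact_force: [0.2, -0.5, -0.7]
finger_gap: 41.1
grip_force: 61.6
```

Request:
{"op": "step_arm", "data": {"series": [{"translation": [0, 0, 0.1], "turn": [0, 0, 0]}, {"translation": [0, 0, 0], "turn": [0, 0, 0]}]}}

```text
t: 18.42
tool_pos: [503.4, 264.8, 17.5]
ee_rot: [-2.275, -2.166, 0.009]
contact_force: [-0.5, 0.0, -0.5]
finger_gap: 40.9
grip_force: 61.6
```

Request:
{"op": "step_arm", "data": {"series": [{"translation": [0, 0, 0.1], "turn": [0, 0, 0]}, {"translation": [0, 0, 0], "turn": [0, 0, 0]}]}}

```text
t: 18.68
tool_pos: [502.9, 264.7, 15.7]
ee_rot: [-2.275, -2.166, 0.011]
contact_force: [0.7, -0.2, -0.0]
finger_gap: 40.4
grip_force: 61.6
```

Request:
{"op": "step_arm", "data": {"series": [{"translation": [0, 0, 0.05], "turn": [0, 0, 0]}, {"translation": [0, 0, 0], "turn": [0, 0, 0]}]}}

```text
t: 18.92
tool_pos: [502.9, 264.6, 15.2]
ee_rot: [-2.275, -2.166, 0.01]
contact_force: [-0.4, 0.1, -0.3]
finger_gap: 40.9
grip_force: 61.7
```

Request:
{"op": "step_arm", "data": {"series": [{"translation": [0, 0, 0.1], "turn": [0, 0, 0]}, {"translation": [0, 0, 0], "turn": [0, 0, 0]}]}}

```text
t: 19.18
tool_pos: [502.9, 264.6, 15.2]
ee_rot: [-2.275, -2.166, 0.011]
contact_force: [-4.7, -1.4, 7.6]
finger_gap: 40.5
grip_force: 62.5
```

Request:
{"op": "step_arm", "data": {"series": [{"translation": [0, 0, 0], "turn": [0, 0, 0]}, {"translation": [0, 0, 0], "turn": [0, 0, 0]}, {"translation": [0, 0, 0], "turn": [0, 0, 0]}, {"translation": [0, 0, -2], "turn": [0, 0, 0]}, {"translation": [0, 0, -4], "turn": [0, 0, 0]}, {"translation": [0, 0, -4], "turn": [0, 0, 0]}, {"translation": [0, 0, 0], "turn": [0, 0, 0]}], "gripper": -0.4}}

```text
t: 20.05
tool_pos: [506.9, 266.3, 120.1]
ee_rot: [2.273, 2.164, 0.003]
contact_force: [0.6, -0.2, -0.1]
finger_gap: 59.8
grip_force: 0.0
```

```bash
python3 -c "
from h import *
s,i,im=snap('wrist','w10.png');print(s['finger_gap'])
cakes(i,im,34,(200,370,120,280))
s['tool_pos'][2]=112
plan(537.3,66,112,86.8,s)"
```

```text
59.828031491986685
px (252, 186, 49, 54) rect [503.5 266.9] [47.  40.5] 87.2 circ [503.8 266.6] 28.9 x 482.7 523.8 y 242.6 291.2
now [506.9 266.3 112. ] ya -2.8 tilt(deg about x,y) [-0.22 -0.04] turn -89.6 rows 10
[-1.99, 0.4, -0.0] -8.96
[-2.02, 0.09, -0.0] -8.96
[-2.01, -0.23, -0.0] -8.96
[-1.95, -0.54, -0.0] -8.96
[-1.85, -0.84, -0.0] -8.96
[-1.69, -1.11, -0.0] -8.96
[-1.5, -1.36, -0.0] -8.96
[-1.27, -1.58, -0.0] -8.96
[-1.01, -1.76, -0.0] -8.96
[-0.72, -1.89, -0.0] -8.96
```

Request:
{"op": "step_arm", "data": {"series": [{"translation": [-2.0, 0.4, 0], "turn": [0, 0, -9]}, {"translation": [-2.0, 0.1, 0], "turn": [0, 0, -9]}, {"translation": [-2.0, -0.2, 0], "turn": [0, 0, -9]}, {"translation": [-1.95, -0.5, 0], "turn": [0, 0, -9]}, {"translation": [-1.85, -0.8, 0], "turn": [0, 0, -9]}, {"translation": [-1.7, -1.1, 0], "turn": [0, 0, -9]}, {"translation": [-1.5, -1.35, 0], "turn": [0, 0, -9]}, {"translation": [-1.3, -1.6, 0], "turn": [0, 0, -9]}, {"translation": [-1.2, -1.75, 0], "turn": [0, 0, -9]}, {"translation": [-1.0, -1.9, 0], "turn": [0, 0, -9]}, {"translation": [0, 0, 0], "turn": [0, 0, 0]}, {"translation": [0, 0, 0], "turn": [0, 0, 0]}], "gripper": -1}}

```text
t: 21.6
tool_pos: [539.8, 64.4, 114.3]
ee_rot: [-0.082, -3.134, 0.006]
contact_force: [-0.7, 0.2, -0.7]
finger_gap: 85.0
grip_force: 0.0
```

```bash
python3 -c "
from h import *
s,i,im=snap('wrist','w11.png');print(s['finger_gap'],cam(i)[0])
cakes(i,im,28,(180,400,100,280))
plan(537.3,66,8,87,s)"
```

```text
85.02040096335722 [457.2422091   69.61741006 257.44117765]
px (250, 174, 67, 70) rect [535.8  65.9] [60.7 54.7] 6.9 circ [535.7  66.6] 30.6 x 505.5 566.3 y 38.9 93.7
now [539.8  64.4 114.3] ya 87.0 tilt(deg about x,y) [0.24 0.37] turn 0.0 rows 2
[0.13, 0.07, 5.32] 0.01
[0.13, 0.07, 5.32] 0.01
```

View pics/w11.png

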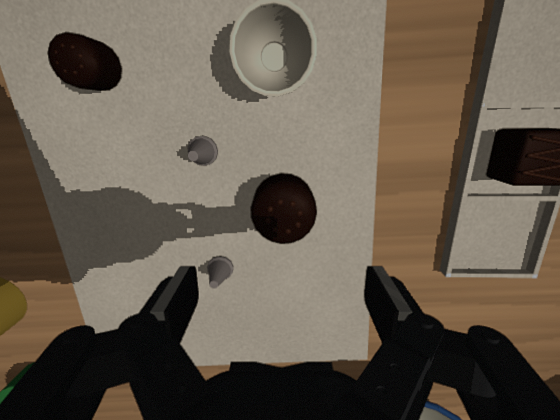

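The large dome is at (283,208), clear of both nozzles (202,151) and (218,270). I'm descending on it.

Request:
{"op": "step_arm", "data": {"series": [{"translation": [0.2, 0.2, 4], "turn": [0, 0, 0]}, {"translation": [0, 0, 4], "turn": [0, 0, 0]}, {"translation": [0, 0, 1.9], "turn": [0, 0, 0]}, {"translation": [0, 0, 0.8], "turn": [0, 0, 0]}, {"translation": [0, 0, 0], "turn": [0, 0, 0]}, {"translation": [0, 0, 0], "turn": [0, 0, 0]}]}}

```text
t: 22.4
tool_pos: [539.3, 65.7, 9.4]
ee_rot: [-0.078, -3.138, 0.007]
contact_force: [-0.3, 0.5, -0.4]
finger_gap: 85.8
grip_force: 0.0
```

Request:
{"op": "step_arm", "data": {"series": [{"translation": [0, 0, 0], "turn": [0, 0, 0]}, {"translation": [0, 0, 0], "turn": [0, 0, 0]}, {"translation": [0, 0, 0], "turn": [0, 0, 0]}, {"translation": [0, 0, 0], "turn": [0, 0, 0]}], "gripper": 1}}

```text
t: 22.9
tool_pos: [539.1, 65.7, 9.4]
ee_rot: [-0.078, -3.138, 0.007]
contact_force: [-0.9, 0.7, 5.6]
finger_gap: 53.7
grip_force: 63.6
```

```bash
python3 -c "
from h import *
s=observe();print(s['tool_pos']);s['tool_pos'][2]=90
plan(578.8,260.6,90,87.2,s)"
```

```text
[539.1362282   65.65333978   9.35096574]
now [539.1  65.7  90. ] ya 87.2 tilt(deg about x,y) [0.25 0.16] turn -0.0 rows 4
[-0.75, 4.92, -0.0] -0.01
[-0.75, 4.92, -0.0] -0.01
[-0.75, 4.92, -0.0] -0.01
[-0.75, 4.92, -0.0] -0.01
```

Request:
{"op": "step_arm", "data": {"series": [{"translation": [0, 0, -4], "turn": [0, 0, 0]}, {"translation": [0, 0, -4], "turn": [0, 0, 0]}, {"translation": [-0.8, 4.9, 0], "turn": [0, 0, 0]}, {"translation": [-0.8, 4.9, 0], "turn": [0, 0, 0]}, {"translation": [-0.8, 4.9, 0], "turn": [0, 0, 0]}, {"translation": [-0.8, 4.9, 0], "turn": [0, 0, 0]}, {"translation": [0, 0, 0], "turn": [0, 0, 0]}, {"translation": [0, 0, 0], "turn": [0, 0, 0]}]}}

```text
t: 23.9
tool_pos: [579.6, 259.9, 86.6]
ee_rot: [-0.076, -3.135, 0.008]
contact_force: [-0.8, 0.2, -0.5]
finger_gap: 53.8
grip_force: 63.5
```

```bash
python3 -c "
from h import *
s,i,im=snap('wrist','w12.png');plan(580,260.6,14,87.2,s);print(s['grip_force'])"
```

```text
now [579.6 259.9  86.6] ya 87.2 tilt(deg about x,y) [0.3  0.33] turn 0.0 rows 2
[-0.02, 0.04, 3.63] 0.01
[-0.02, 0.04, 3.63] 0.01
63.48660551011562
```

View pics/w12.png

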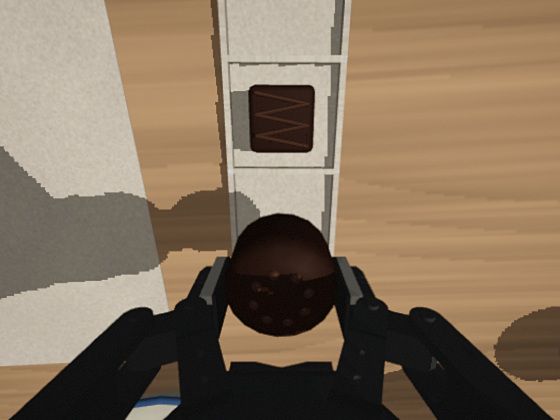

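The square stands in the middle compartment at (282,118), and the large dome hangs over the end one at u≈281, upright in the grip.

Request:
{"op": "step_arm", "data": {"series": [{"translation": [0, 0, 3.5], "turn": [0, 0, 0]}, {"translation": [0, 0, 2.5], "turn": [0, 0, 0]}, {"translation": [0, 0, 1], "turn": [0, 0, 0]}, {"translation": [0, 0, 0.1], "turn": [0, 0, 0]}, {"translation": [0, 0, 0], "turn": [0, 0, 0]}]}}

```text
t: 24.58
tool_pos: [580.6, 259.8, 17.2]
ee_rot: [-0.078, -3.137, 0.006]
contact_force: [0.6, 0.3, -0.1]
finger_gap: 53.5
grip_force: 63.5
```

Request:
{"op": "step_arm", "data": {"series": [{"translation": [0, 0, 0.1], "turn": [0, 0, 0]}, {"translation": [0, 0, 0], "turn": [0, 0, 0]}]}}

```text
t: 24.82
tool_pos: [580.1, 260.1, 15.6]
ee_rot: [-0.077, -3.137, 0.006]
contact_force: [0.2, 0.1, 0.1]
finger_gap: 53.5
grip_force: 63.5
```

Request:
{"op": "step_arm", "data": {"series": [{"translation": [0, 0, 0.1], "turn": [0, 0, 0]}, {"translation": [0, 0, 0], "turn": [0, 0, 0]}]}}

```text
t: 25.08
tool_pos: [579.6, 259.9, 13.9]
ee_rot: [-0.077, -3.135, 0.007]
contact_force: [-0.2, 0.2, 0.0]
finger_gap: 53.6
grip_force: 63.5
```

Request:
{"op": "step_arm", "data": {"series": [{"translation": [0, 0, 0.1], "turn": [0, 0, 0]}, {"translation": [0, 0, 0.05], "turn": [0, 0, 0]}, {"translation": [0, 0, 0], "turn": [0, 0, 0]}]}}

```text
t: 25.45
tool_pos: [579.6, 259.9, 12.4]
ee_rot: [-0.077, -3.135, 0.007]
contact_force: [-0.9, -0.8, 0.9]
finger_gap: 53.8
grip_force: 63.6
```

Request:
{"op": "step_arm", "data": {"series": [{"translation": [0, 0, 0.05], "turn": [0, 0, 0]}, {"translation": [0, 0, 0], "turn": [0, 0, 0]}]}}

```text
t: 25.7
tool_pos: [579.6, 259.9, 12.4]
ee_rot: [-0.077, -3.135, 0.007]
contact_force: [-3.5, -1.3, 5.2]
finger_gap: 53.7
grip_force: 64.1
```

Request:
{"op": "step_arm", "data": {"series": [{"translation": [0, 0, 0], "turn": [0, 0, 0]}, {"translation": [0, 0, 0], "turn": [0, 0, 0]}, {"translation": [0, 0, 0], "turn": [0, 0, 0]}, {"translation": [0, 0, -2], "turn": [0, 0, 0]}, {"translation": [0, 0, -4], "turn": [0, 0, 0]}, {"translation": [0, 0, -4], "turn": [0, 0, 0]}, {"translation": [0, 0, 0], "turn": [0, 0, 0]}, {"translation": [0, 0, 0], "turn": [0, 0, 0]}], "gripper": -0.75}}

```text
t: 26.7
tool_pos: [580.3, 260.4, 112.7]
ee_rot: [-0.077, -3.137, 0.006]
contact_force: [-0.3, -1.2, -0.5]
finger_gap: 75.1
grip_force: 0.0
```

```bash
python3 -c "
from h import *
s,i,im=snap('wrist','w13.png');print(s['finger_gap'])
cakes(i,im,28,(180,400,50,280))
plan(418,-76,112,87,s)"
```

```text
75.05847584985914
px (248, 175, 66, 71) rect [577.4 260.1] [54.3 61.2] 87.3 circ [577.6 260.5] 31.3 x 546.7 608.3 y 232.6 287.0
px (252, 87, 58, 59) rect [503.  263.6] [42.1 41. ] 87.3 circ [503.2 263.7] 27.7 x 481.7 524.4 y 241.9 285.1
now [580.3 260.4 112.7] ya 87.2 tilt(deg about x,y) [0.23 0.23] turn 0.2 rows 7
[2.08, -4.91, 0.01] 0.02
[2.08, -4.91, 0.01] 0.02
[2.07, -4.92, 0.01] 0.02
[2.07, -4.92, 0.01] 0.02
[2.07, -4.92, 0.01] 0.02
[2.07, -4.92, 0.01] 0.02
[2.07, -4.92, 0.01] 0.02
```

Request:
{"op": "step_arm", "data": {"series": [{"translation": [2.05, -4.9, 0], "turn": [0, 0, 0]}, {"translation": [2.05, -4.9, 0], "turn": [0, 0, 0]}, {"translation": [2.05, -4.9, 0], "turn": [0, 0, 0]}, {"translation": [2.1, -4.9, 0], "turn": [0, 0, 0]}, {"translation": [2.1, -4.9, 0], "turn": [0, 0, 0]}, {"translation": [2.1, -4.95, 0], "turn": [0, 0, 0]}, {"translation": [2.1, -4.95, 0], "turn": [0, 0, 0]}, {"translation": [0, 0, 0], "turn": [0, 0, 0]}, {"translation": [0, 0, 0], "turn": [0, 0, 0]}], "gripper": -0.5}}

```text
t: 27.88
tool_pos: [417.4, -75.8, 113.4]
ee_rot: [-0.079, -3.134, 0.005]
contact_force: [-0.1, 1.3, -0.3]
finger_gap: 63.8
grip_force: 0.0
```

```bash
python3 -c "
from h import *
s,i,im=snap('wrist','w14.png');print(s['finger_gap'],cam(i)[0])
cakes(i,im,26,(200,370,100,280))
plan(418,-76,10,87,s)"
```

```text
63.783921171261085 [334.85460057 -70.82013868 256.54700288]
px (200, 259, 21, 21) rect [ 467.  -142.2] [18.7 20.3] 87.2 circ [ 467.1 -142.5] 13.4 x 457.1 477.5 y -152.1 -132.8
px (263, 188, 42, 47) rect [415.6 -73.5] [34.5 40.8] 87.2 circ [415.5 -73.1] 20.8 x 395.0 436.1 y -91.0 -56.4
now [417.4 -75.8 113.4] ya 87.1 tilt(deg about x,y) [0.2  0.35] turn 0.1 rows 2
[-0.03, -0.01, 5.17] 0.05
[-0.03, -0.01, 5.17] 0.05
```

View pics/w14.png

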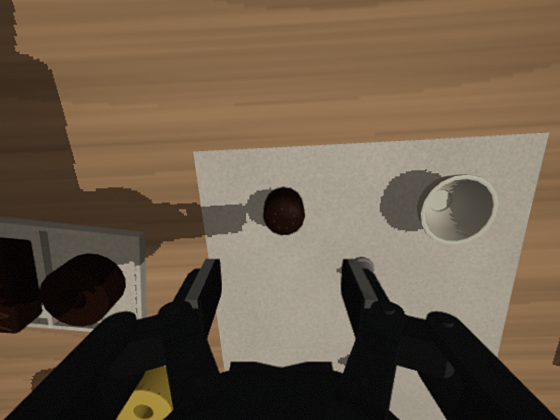

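The small dome is at (284,211) between the fingers, and the ramekin (458,209) is well clear.

Request:
{"op": "step_arm", "data": {"series": [{"translation": [0, 0.2, 4], "turn": [0, 0, 0]}, {"translation": [0, 0, 3.6], "turn": [0, 0, 0]}, {"translation": [0, 0, 1.9], "turn": [0, 0, 0]}, {"translation": [0, 0, 0.8], "turn": [0, 0, 0]}, {"translation": [0, 0, 0], "turn": [0, 0, 0]}, {"translation": [0, 0, 0], "turn": [0, 0, 0]}]}}

```text
t: 28.68
tool_pos: [418.4, -74.5, 12.0]
ee_rot: [-0.076, -3.137, 0.007]
contact_force: [0.4, 0.2, 0.8]
finger_gap: 63.8
grip_force: 0.0
```

Request:
{"op": "step_arm", "data": {"series": [{"translation": [0, 0, 0], "turn": [0, 0, 0]}, {"translation": [0, 0, 0], "turn": [0, 0, 0]}, {"translation": [0, 0, 0], "turn": [0, 0, 0]}, {"translation": [0, 0, 0], "turn": [0, 0, 0]}, {"translation": [0, 0, 0], "turn": [0, 0, 0]}], "gripper": 1}}

```text
t: 29.3
tool_pos: [418.2, -74.9, 12.2]
ee_rot: [-0.078, -3.137, 0.007]
contact_force: [-1.5, 1.1, 6.5]
finger_gap: 32.8
grip_force: 59.8
```

```bash
python3 -c "
from h import *
s=observe();print(s['tool_pos']);s['tool_pos'][2]=100
plan(427,268,100,87.2,s)"
```

```text
[418.23463627 -74.85381711  12.23432805]
now [418.2 -74.9 100. ] ya 87.2 tilt(deg about x,y) [0.27 0.2 ] turn -0.0 rows 7
[0.12, 4.9, -0.0] -0.01
[0.12, 4.9, -0.0] -0.01
[0.12, 4.9, -0.0] -0.01
[0.12, 4.9, -0.0] -0.01
[0.12, 4.9, -0.0] -0.01
[0.12, 4.9, -0.0] -0.01
[0.11, 4.9, -0.0] -0.01
```

Request:
{"op": "step_arm", "data": {"series": [{"translation": [0, 0, -4], "turn": [0, 0, 0]}, {"translation": [0, 0, -4.8], "turn": [0, 0, 0]}, {"translation": [0.1, 4.9, 0], "turn": [0, 0, 0]}, {"translation": [0.1, 4.9, 0], "turn": [0, 0, 0]}, {"translation": [0.1, 4.9, 0], "turn": [0, 0, 0]}, {"translation": [0.1, 4.9, 0], "turn": [0, 0, 0]}, {"translation": [0.1, 4.9, 0], "turn": [0, 0, 0]}, {"translation": [0.1, 4.9, 0], "turn": [0, 0, 0]}, {"translation": [0.1, 4.9, 0], "turn": [0, 0, 0]}, {"translation": [0, 0, 0], "turn": [0, 0, 0]}, {"translation": [0, 0, 0], "turn": [0, 0, 0]}]}}

```text
t: 30.68
tool_pos: [427.5, 268.4, 97.5]
ee_rot: [-0.076, -3.135, 0.008]
contact_force: [-0.5, 0.0, 0.1]
finger_gap: 32.6
grip_force: 60.0
```

```bash
python3 -c "
from h import *
s,i,im=snap('wrist','w15.png');plan(427,268,17,87.2,s);print(s['grip_force'],s['finger_gap'])"
```

```text
now [427.5 268.4  97.5] ya 87.2 tilt(deg about x,y) [0.29 0.31] turn 0.0 rows 2
[0.02, -0.02, 4.03] 0.01
[0.02, -0.02, 4.03] 0.01
60.01796788768843 32.5706005799122
```

View pics/w15.png

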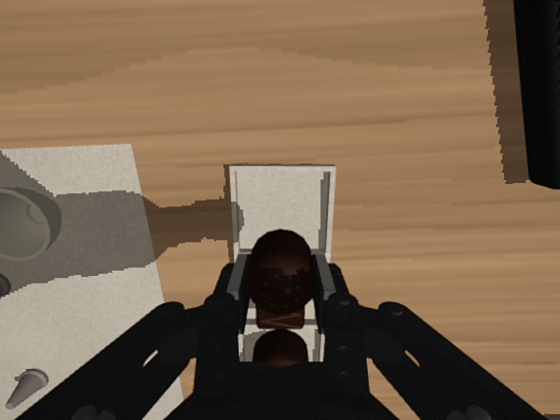

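The small dome hangs upright over the near-end compartment (u≈281, compartment u≈236–328).

Request:
{"op": "step_arm", "data": {"series": [{"translation": [0, 0, 4], "turn": [0, 0, 0]}, {"translation": [0, 0, 2.8], "turn": [0, 0, 0]}, {"translation": [0, 0, 1.0], "turn": [0, 0, 0]}, {"translation": [0, 0, 0.2], "turn": [0, 0, 0]}, {"translation": [0, 0, 0], "turn": [0, 0, 0]}]}}

```text
t: 31.35
tool_pos: [428.4, 268.5, 18.7]
ee_rot: [-0.078, -3.137, 0.006]
contact_force: [0.0, -0.7, 0.5]
finger_gap: 32.9
grip_force: 60.0
```

Request:
{"op": "step_arm", "data": {"series": [{"translation": [0, 0, 0.1], "turn": [0, 0, 0]}, {"translation": [0, 0, 0], "turn": [0, 0, 0]}]}}

```text
t: 31.6
tool_pos: [427.9, 268.7, 17.3]
ee_rot: [-0.077, -3.137, 0.006]
contact_force: [-1.4, -0.0, -0.7]
finger_gap: 32.9
grip_force: 60.0
```

Request:
{"op": "step_arm", "data": {"series": [{"translation": [0, 0, 0.1], "turn": [0, 0, 0]}, {"translation": [0, 0, 0], "turn": [0, 0, 0]}]}}

```text
t: 31.85
tool_pos: [427.3, 268.5, 15.6]
ee_rot: [-0.077, -3.135, 0.007]
contact_force: [0.5, 0.5, 0.0]
finger_gap: 32.9
grip_force: 60.0
```

Request:
{"op": "step_arm", "data": {"series": [{"translation": [0, 0, 0.05], "turn": [0, 0, 0]}, {"translation": [0, 0, 0.05], "turn": [0, 0, 0]}, {"translation": [0, 0, 0], "turn": [0, 0, 0]}]}}

```text
t: 32.22
tool_pos: [427.4, 268.5, 15.3]
ee_rot: [-0.077, -3.135, 0.007]
contact_force: [-2.6, -1.3, 6.2]
finger_gap: 32.8
grip_force: 60.9
```

Contact reads 6 N, so I release, raise and back away.

Request:
{"op": "step_arm", "data": {"series": [{"translation": [0, 0, 0], "turn": [0, 0, 0]}, {"translation": [0, 0, 0], "turn": [0, 0, 0]}, {"translation": [0, 0, 0], "turn": [0, 0, 0]}, {"translation": [0, 0, -2], "turn": [0, 0, 0]}, {"translation": [0, 0, -4], "turn": [0, 0, 0]}, {"translation": [0, 0, -5], "turn": [0, 0, 0]}, {"translation": [0, 0, -5], "turn": [0, 0, 0]}, {"translation": [0, 4, -2], "turn": [0, 0, 0]}, {"translation": [0, 5, 0], "turn": [0, 0, 0]}, {"translation": [0, 5, 0], "turn": [0, 0, 0]}, {"translation": [0, 5, 0], "turn": [0, 0, 0]}, {"translation": [0, 0, 0], "turn": [0, 0, 0]}], "gripper": -0.5}}

```text
t: 33.72
tool_pos: [436.9, 461.7, 192.7]
ee_rot: [-0.072, -3.135, 0.007]
contact_force: [-0.0, -0.1, -0.3]
finger_gap: 63.9
grip_force: 0.0
```

```bash
python3 -c "
from h import *
s,i,im=snap('top');s2,i2,im2=snap('scene')
cv2.imwrite('pics/end.png',np.vstack([cv2.resize(im[140:310,130:445],(800,432)),cv2.resize(im2[150:290,80:470],(800,287))[:168]]))
cakes(i,im,25,(135,192,188,300),60,60);cakes(i,im,25,(355,440,210,285),60,60)
print(plane(i,[(246,277),(275,198),(277,246)],20))"
```

```text
px (148, 266, 18, 15) rect [428.  265.6] [39.4 31.3] 89.8 circ [427.8 265.7] 20.8 x 412.3 443.7 y 246.0 285.3
px (149, 231, 22, 20) rect [502.1 261.3] [47.7 42.4] 84.8 circ [501.6 262. ] 30.2 x 479.6 523.7 y 237.5 285.7
px (150, 196, 27, 25) rect [577.5 257.2] [62.  51.9] 46.0 circ [576.9 258.1] 32.0 x 548.9 606.1 y 226.4 288.2
px (376, 230, 52, 36) rect [ 478.3 -291.2] [121.   80.5] 88.7 circ [ 483.4 -295.8] 64.9 x 436.8 517.6 y -352.6 -230.9
[[417.66834724  64.47129412  20.        ]
 [598.76777596  -2.85229225  20.        ]
 [486.51629951  -5.90547787  20.        ]]
```

View pics/end.png

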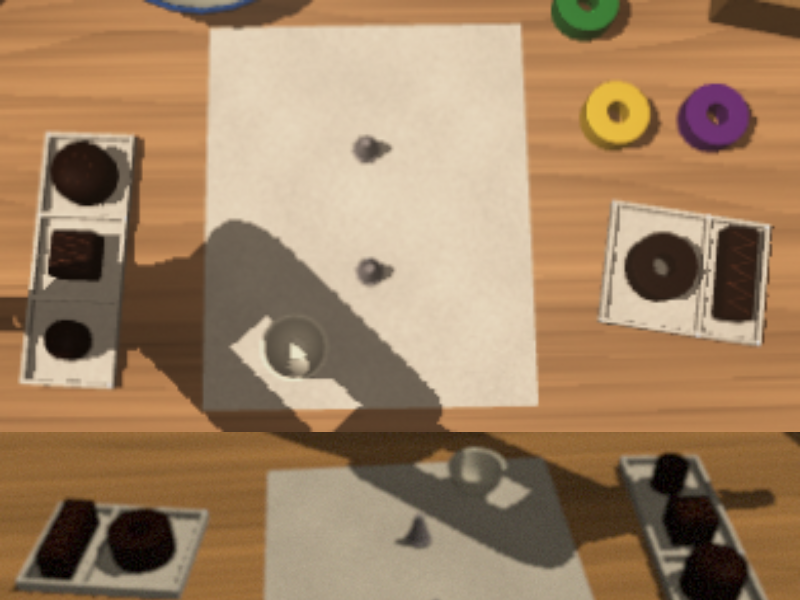

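The final top and scene views show all five cakes upright in the right compartments. The ramekin and both nozzles stand where they were.

```bash
python3 -c "
from bench import *
print(sign_off())"
```

```text
the job is handed in; nothing more can be done
None
```

I placed all five cakes upright in their compartments, left the ramekin and both nozzles where they stood, and handed the job in after about 34 s of robot time; sign_off returned no verdict.

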